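Close the mini centrifuge and start the timer for a quick spin

ROBOT

A 7-joint arm with a two-finger parallel gripper is mounted at the origin on a cart in front of the work surface, level with it; the furniture and walls round the work are solid. World frame = base frame: x ahead of the robot, y to its left, z up, the work surface at z = 0. Lengths are in m, angles in rad, forces in N, time in s.
With the tool pointing down it reaches from about 0.35 to 0.9 m from the base axis. Payload 8.1 kg.
Tool frame: the origin (TCP) lies on the centre line of the jaws, within the pads' length; the fingertips stand 11 mm ahead of it and the grasp point (between the pads) lies 8 mm behind it; z points along the fingers, x is the direction in which the jaws open and shut, and the axes are right-handed (so a half turn about z gives the same grasp; the last joint's range is limited). The gripper opens to 92 mm and grips with 3 to 60 N. Pads are 19 mm wide; open, the fingers measure 130 mm over their backs; the gripper's body (75 mm by 190 mm) begins 47 mm behind the grasp point.
Start: joints at [-1.403, 0.434, 0.025, 1.573, -0.012, 1.134, -0.075], TCP at [0.167, 0.602, 0.203] pointing down, gripper open.
Joint ranges: [-2.62, 2.62], [-0.44, 2.09], [-1.27, 1.32], [0.08, 2.57], [-1.32, 4.46], [0.12, 2], [-2.74, 2.74]. Speed limits (rad/s): [2.22, 2.22, 3.01, 3.01, 3.14, 3.14, 3.14].

INTERFACE

Orientations are given as a rotation vector (axis times angle).
In Python, from cell import observe, eyes, ticket, finder gives the robot as it stands.
- The arm moves only by the tool arm_command, never from a script. Its argument "plan" is a list of rows, each an object with "translation": the shift along the tool's x, y, z scaled (see below), a list of three; "turn": the turn, a rotation vector about the tool's x, y, z scaled (see below), a list of three; "hand": the opening, from 0 (shut) to 1 (fully open). In form: [{"translation": [x, y, z], "turn": [wx, wy, wz], "hand": hand}, ...]. A call has 1 to 20 rows; each row is the pose to reach, as a shift and turn from the pose commanded when the call began, along the tool's axes at that moment; what a row does not reach only later rows make up. The controller multiplies each number of a shift by 120 mm and each number of a turn by pi/2 rad. A row lasts 1/8 s, in which the tool goes at most 62.5 mm and 10.7 degrees, less where a joint would pass 70% of its speed; a pose out of reach is approached as far as the arm can. A call with a number of a shift or a turn outside -1 to 1 is refused whole. A call with a gripper value outside its range is refused whole. The fingers move at their own pace and stop on an object; "squeeze" is the grip in N (left out, the last holds). Time passes only in rows, so rows that repeat a pose let the fingers close. It gives the time, the measured TCP pose, the force and the opening at its end, in the units of the state.
- observe(): the state, without advancing time (a new reading comes with each control period).
- eyes.get_image(name): name is "scene" or "side" or "wrist"; returns (picture, depth): 480x640x3 uint8, blue, green, red; 480x640 float32, m along the optical axis (not along the pixel's ray), 0 where there is no reading.
- eyes.calibration(name): a dict with "K" (3x3 intrinsics, pixels), "origin" and "attitude" of the camera in the world. Camera axes: x right, y down, z forward; pixel columns grow to the right and rows downward; lengths in m; the calibration is good to about 2 mm. A picture is of the moment at which its call begins: read the wrist's pose just before it. calibration takes no time and is no camera call; for the wrist camera it gives the pose at the moment of the call.
- ticket.sign_off(): hands the job in, once; it reports no verdict.
Trained networks look in the newest picture that a camera, given by its name, has taken for a name from the list of things; names that differ only in an ending like _2 or _b are one class to them, and where a whole thing is asked for, a point or a joint stands for the part that bears it (a point fixed in the world has none). Each returns a list of dicts, best first, with "score" (0 to 1); they miss things now and then, are a little off and sometimes report something else, mostly with a low value. They report only what shows in the picture. A call takes as long as a camera call. They do not tell look-alikes from the thing itself.
- finder.boxes_of(camera, name): "rect" ([left, top, right, bottom] in pixels, round what is visible of it).
The state is a dict: "clock": time; "joints": joint angles; "dq": joint speeds; "joint_efforts": joint torques, N m; "position": TCP position; "ee_rot": TCP orientation; "force": force on the tool from outside, world axes, zero at the start; "ft_torque": the same for the moment, N m; "width": opening from 0.0 (shut) to 1.0 (fully open).
Only numpy, scipy, OpenCV 4.12 (cv2) and the standard library are available. Lean on these libraries where they do the work, as an engineer would, in place of code of your own. Each camera call takes 0.05 s, during which the arm holds its last target. There are 200 camera calls.

TASK

Start a timed quick spin: with the fingertips push the open clear lid of the mini centrifuge over and down until it is fully shut, without slamming it, and only then press the blue middle key of the bench timer and let go of it. Do not grip or lift anything, press gently, and leave the timer and everything else where it stands.

Things in the scene. Friction and masses are not known exactly. Their poses are not given: they have to be found in the camera images.
- mini_centrifuge: round white mini centrifuge, fixed to the bench, 157 mm wide, bowl rim 62 mm high, 95 mm tall with its lid shut; two microtubes in its blue rotor. Origin at the centre of its underside; x points from its front to the hinge at its back, y runs parallel to the hinge, z up. The hinge line passes through (0.0785, 0, 0.066) m in this frame.
- mini_centrifuge_lid (a joint): hinge of the clear domed lid, rad: 0 = shut, 1.57 = upright, 1.66 = leaning back on its stop. It starts open at 1.50 to 1.65, its domed outside facing backwards (+x of the centrifuge), and closes when pushed from behind towards the front, then down. The hinge is stiff: the lid stays wherever it is left and must be pushed all the way; 2 N at its middle moves it. It seats on a rubber seal.
- lid_rim (a point): centre of the lid's round rim, moving with the lid, 80.5 mm from the hinge line; at (-0.002, 0, 0.066) m in the centrifuge's frame when shut. Axes: z the lid's outward normal (up when shut, backwards when open), x towards the hinge. The dome is 148 mm across and rises 29 mm above this point; a tab 26 mm wide, 5 mm thick reaches x = -85 mm.
- lid_push (a point): a good place to push: on the outside of the dome (within 1 mm of its surface), moving with the lid, 43 mm from the lid's middle towards the tab, 123.5 mm from the hinge line; at (-0.045, 0, 0.090) m in the centrifuge's frame when shut. With the lid upright it is about 190 mm above the worktop and the lid's end 42 mm higher. Axes as lid_rim.
- bench_timer: loose white bench timer lying flat, 62 mm (x) by 66 mm (y), 18 mm tall, about 70 g; origin at the centre of its underside. Its display lies towards its +x side and a row of three keys (grey, blue, grey, 19 mm apart along y) towards its -x side.
- go_key_top (a point): centre of the top of the blue middle key of the timer (start), 11 mm (x) by 17 mm (y); 20.5 mm above the worktop when not pressed, 15.5 mm from the timer's origin towards its -x. Axes as the timer's.
- go_key (a joint): travel of the blue key, m: 0 = up, 0.0025 = fully down. It springs back; fully down takes about 3.2 N. It counts as pressed from 0.0012.
- dye_vial_0: small amber vial with a white screw cap, 22 mm across, 48 mm tall, standing; origin at the centre of its underside. Bystander.
- dye_vial_1: small amber vial with a black screw cap, 22 mm across, 48 mm tall, standing; origin at the centre of its underside. Bystander.
- beaker: small empty glass beaker, 44 mm across, 58 mm tall; origin at the centre of its underside. Bystander.
- petri_dish_0: clear covered Petri dish, 59 mm across, 15 mm tall, lying flat; origin at the centre of its underside. Bystander.
- marker_red: marker pen with a red cap, 121 mm long along its y, 10 mm thick, lying; origin under its middle. Bystander.
- masking_tape: roll of masking tape, 100 mm across, 25 mm tall, lying flat; origin at the centre of its underside. Bystander.
- rack_orange: orange microtube rack, 74 mm (x) by 191 mm (y), 30 mm tall, its tubes reach 50 mm; origin at the centre of its underside. Bystander.
Not all that is in view belongs to the job. Leave any red look-alike of the bench_timer alone.

How it is judged:
On the way, in this order (a step that is already met when the one before it is completed fails the run):
1. the centrifuge's lid is pushed fully shut (within 0.04 rad) (value of joint mini_centrifuge_lid below 0.04 rad), for 0.2 s.
2. then the blue key of the timer is pressed (at least 1.2 mm down) (value of joint go_key above 0.0012 m and value of joint mini_centrifuge_lid below 0.04 rad), for 0.05 s.
At the end, for the whole second after the job is handed in: the lid is fully shut (within 0.04 rad), the blue key is up again, and the timer lies flat and at rest within 30 mm of where it was (value of joint mini_centrifuge_lid below 0.04 rad and value of joint go_key below 0.0006 m and distance of bench_timer from where it was at the start of the episode below 0.03 m and height (world z) of bench_timer below 0.005 m and angle between bench_timer's own z axis and vertical below 0.1 rad and linear speed of bench_timer below 0.02 m/s); the robot touches nothing.
It fails at once if the timer is started while the lid is still open (key over 1.2 mm down with the lid over 0.06 rad) (value of joint go_key above 0.0012 m and value of joint mini_centrifuge_lid above 0.06 rad).
It fails at once if the lid is slammed (moving shut faster than 3 rad/s within its last 0.35 rad), or the fingers press with over 60 N on the centrifuge or over 40 N on the timer ((value of joint mini_centrifuge_lid below 0.35 rad and velocity of joint mini_centrifuge_lid below -3 rad/s) or contact force between the fingers and mini_centrifuge above 60 N or contact force between the fingers and bench_timer above 40 N).
It fails at once if the lid's rim or tab is taken between the fingers (the grasp point lies in the plane of the rim, inside the lid's outline, with the fingers on the lid) (z of the grasp point in the frame of lid_rim between -0.005 and 0.004 m and distance between the grasp point and lid_rim below 0.09 m and contact force between the fingers and mini_centrifuge above 1 N).
It fails at once if the timer is lifted (its underside over 8 mm up), tipped or pushed more than 30 mm away (height (world z) of bench_timer above 0.008 m or angle between bench_timer's own z axis and vertical above 0.2 rad or distance of bench_timer from where it was at the start of the episode above 0.03 m).
It fails at once if a bystander is moved more than 25 mm or a standing one tipped (distance of any of dye_vial_0, dye_vial_1, beaker, petri_dish_0, marker_red, masking_tape, rack_orange from where it was at the start of the episode above 0.025 m or angle between any of dye_vial_0, dye_vial_1, beaker's own z axis and vertical above 0.3 rad).
It also fails if it takes over 45 s, if anything falls off the work surface, if the arm or the gripper's body presses on something with over 40 N, if the wrist force passes 120 N, or if a joint passes its speed limit or range.

## Working session

There is one attempt and no reset: what is moved stays moved. The work goes in short steps, Python scripts to look and compute and a tool call to move; the robot and the scene stay as the last step left them, time stands still between calls to the robot, and variables do not carry over. Pictures are saved under pics/ and viewed, and the job is handed in when it is done.

Besides the shell and the picture viewer there is one more tool, called after ">>>" in YAML: its name, and indented under it one key for each argument. arm_command: Moves the arm, as the interface text tells. Its arguments: {"type":"object","properties":{"plan":{"type":"array","items":{"type":"object","properties":{"translation":{"type":"array","items":{"type":"number"}},"turn":{"type":"array","items":{"type":"number"}},"hand":{"type":"number"}}}},"squeeze":{"type":"number"}},"required":["plan"]}

```bash
mkdir -p pics; ls
cat > h.py <<'E'
import numpy as np, cv2
from scipy.spatial.transform import Rotation as R
from cell import observe, eyes, ticket, finder
def calib(n):
    c=eyes.calibration(n); A=np.array(c["attitude"],float)
    if A.shape!=(3,3): A=R.from_rotvec(A).as_matrix() if A.size==3 else R.from_quat(A).as_matrix()
    return np.array(c["K"]),np.array(c["origin"]),A
def cloud(n,depth):
    K,o,A=calib(n); v,u=np.mgrid[0:480,0:640]
    p=np.stack([(u-K[0,2])/K[0,0]*depth,(v-K[1,2])/K[1,1]*depth,depth],-1)
    return p@A.T+o
def proj(n,P):
    K,o,A=calib(n); q=(np.atleast_2d(P)-o)@A; q=q@K.T
    return q[:,:2]/q[:,2:]
E
python3 - <<'E'
from h import *
s=observe(); print({k:np.round(v,3) for k,v in s.items()})
for n in ["scene","side","wrist"]:
    print(n,eyes.calibration(n))
    im,d=eyes.get_image(n); cv2.imwrite(f"pics/{n}0.png",im); np.save(f"pics/{n}0.npy",d); 
    for k in ["mini_centrifuge","mini_centrifuge_lid","bench_timer","go_key_top"]:
        print(k,[(np.round(b["rect"]),round(b["score"],2)) for b in finder.boxes_of(n,k)[:3]])
E
```

```text
pics
{'clock': np.float64(0.0), 'joints': array([-1.403,  0.435,  0.025,  1.574, -0.012,  1.134, -0.075]), 'dq': array([ 0.001, -0.001, -0.001, -0.001,  0.   , -0.   ,  0.002]), 'joint_efforts': array([ 1.0000e-03, -6.6784e+01,  9.8600e-01, -3.1445e+01, -6.0000e-02,
        4.3000e-02,  0.0000e+00]), 'position': array([0.167, 0.602, 0.202]), 'ee_rot': array([ 2.500e+00,  1.901e+00, -2.000e-03]), 'force': array([0.281, 0.147, 0.041]), 'ft_torque': array([0.003, 0.015, 0.052]), 'width': np.float64(1.001)}
scene {'K': array([[537.29834511,   0.        , 318.52101289],
       [  0.        , 537.29834511, 237.0868848 ],
       [  0.        ,   0.        ,   1.        ]]), 'origin': array([-0.31355317, -0.84951552,  0.6123641 ]), 'attitude': array([-1.88524691,  0.74464337, -0.50396324])}
mini_centrifuge [(array([228., 158., 305., 261.]), 0.8), (array([277., 160., 303., 222.]), 0.52)]
mini_centrifuge_lid [(array([277., 163., 309., 224.]), 0.69)]
bench_timer [(array([377., 268., 407., 290.]), 0.92), (array([338., 286., 376., 307.]), 0.79)]
go_key_top [(array([347., 232., 350., 248.]), 0.49)
[... 203 characters left out ...]
006186,  0.55665744]), 'attitude': array([-2.01572695,  0.24924106, -0.16453363])}
mini_centrifuge [(array([265., 148., 335., 245.]), 0.63)]
mini_centrifuge_lid [(array([323., 150., 334., 211.]), 0.85)]
bench_timer [(array([310., 291., 343., 316.]), 0.94), (array([366., 283., 400., 307.]), 0.85)]
go_key_top [(array([266., 152., 336., 247.]), 0.49)]
wrist {'K': array([[377.93672629,   0.        , 315.68839052],
       [  0.        , 377.93672629, 243.68471197],
       [  0.        ,   0.        ,   1.        ]]), 'origin': array([0.08894937, 0.62463777, 0.38492837]), 'attitude': array([2.30297838, 1.7506666 , 0.26290261])}
mini_centrifuge []
mini_centrifuge_lid []
bench_timer []
go_key_top []
```

View pics/scene0.png

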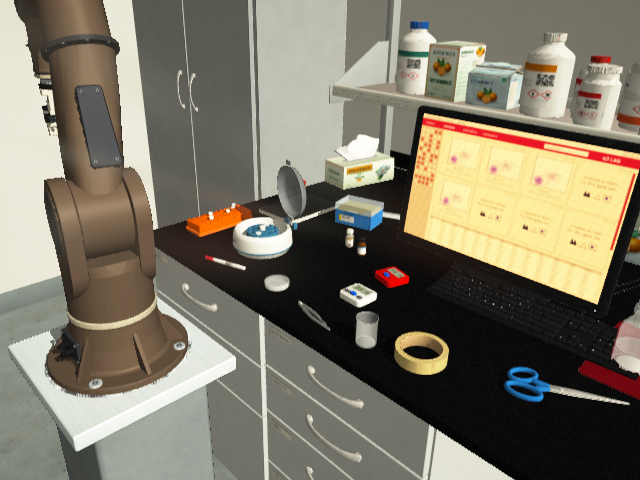

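View pics/side0.png

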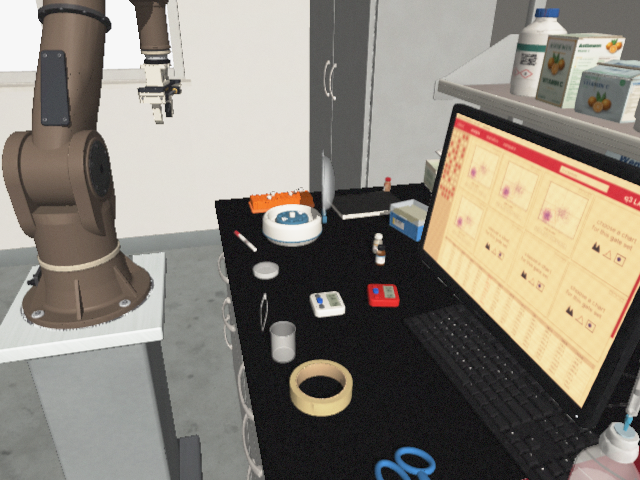

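View pics/wrist0.png

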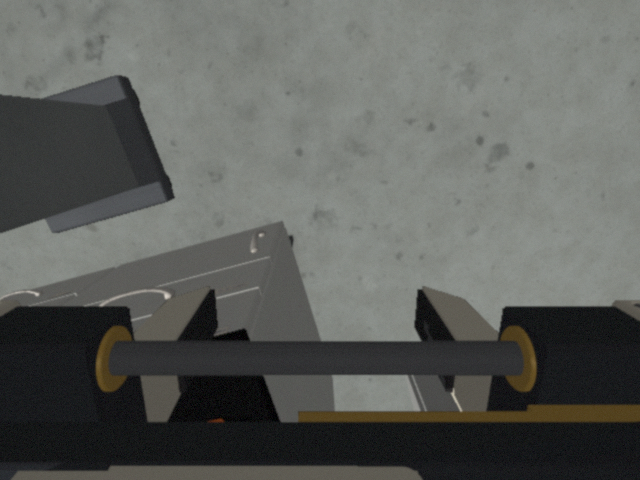

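The white timer is at scene (358,295) and side (327,304); the red one beside it is the look-alike. The centrifuge is at scene (263,237) and side (292,224), with its lid upright and its back facing right, away from the robot. The wrist camera sees only the floor so far.

Run:
```python
from h import *
for n,box in [("scene",(225,150,312,265)),("side",(258,140,342,250))]:
    im=cv2.imread(f"pics/{n}0.png"); P=cloud(n,np.load(f"pics/{n}0.npy"))
    l,t,r,b=box; Q=P[t:b,l:r].reshape(-1,3); C=im[t:b,l:r].reshape(-1,3).astype(int)
    rim=Q[(abs(Q[:,2]-.060)<.006)&(C.min(1)>140)]
    # circle fit
    A=np.c_[2*rim[:,:2],np.ones(len(rim))]; s=np.linalg.lstsq(A,(rim[:,:2]**2).sum(1),rcond=None)[0]
    print(n,"rim n",len(rim),"c",s[:2],"r",np.sqrt(s[2]+s[0]**2+s[1]**2),rim.min(0),rim.max(0))
    lid=Q[(Q[:,2]>.095)&(Q[:,2]<.26)&(np.linalg.norm(Q[:,:2]-s[:2],axis=1)<.16)]
    c=lid.mean(0);U,S,V=np.linalg.svd(lid-c,full_matrices=False); print("lid",len(lid),c,"n",V[2],S/np.sqrt(len(lid)),lid.min(0),lid.max(0))
    # timer
    l,t,r,b={"scene":(336,280,380,310),"side":(306,288,347,320)}[n]
    Q=P[t:b,l:r].reshape(-1,3); C=im[t:b,l:r].reshape(-1,3).astype(int)
    w=Q[(Q[:,2]>.012)&(Q[:,2]<.03)]; k=(Q[:,2]>.01)&(C[:,0]-C[:,2]>60)
    rect=cv2.minAreaRect((w[:,:2]*1000).astype(np.float32)); print("timer",len(w),rect,np.median(w[:,2]),"blue",k.sum(),Q[k].mean(0))
    big=cv2.resize(im[t-10:b+10,l-10:r+10],None,fx=8,fy=8,interpolation=cv2.INTER_CUBIC); cv2.imwrite(f"pics/t_{n}.png",big)
    for k in ["dye_vial_0","dye_vial_1","beaker","petri_dish_0","marker_red","masking_tape","rack_orange"]:
        out=[]
        eyes.get_image(n) if k=="dye_vial_0" else 0
        for x in finder.boxes_of(n,k)[:2]:
            a=np.round(x["rect"]).astype(int); q=P[a[1]:a[3],a[0]:a[2]].reshape(-1,3); q=q[(q[:,2]>.006)&(q[:,2]<.09)]
            out.append((round(x["score"],2),np.round(np.median(q,0),3)))
        print(k,out)
```

```text
scene rim n 721 c [0.82235089 0.31889186] r 0.4043021360337787 [0.39371622 0.09418909 0.05400021] [1.1021304  0.71682314 0.06594755]<stdin>:10: RuntimeWarning: Mean of empty slice.
  ret = um.true_divide(
Traceback (most recent call last):
IndexError: index 2 is out of bounds for axis 0 with size 0
```

```bash
cat > m.py <<'E'
from h import *
for n,box in [("scene",(225,150,312,265)),("side",(258,140,342,250))]:
    im=cv2.imread(f"pics/{n}0.png"); P=cloud(n,np.load(f"pics/{n}0.npy"))
    l,t,r,b=box; Q=P[t:b,l:r].reshape(-1,3); C=im[t:b,l:r].reshape(-1,3).astype(int)
    rim=Q[(abs(Q[:,2]-.060)<.006)&(C.min(1)>120)]; rim=rim[np.linalg.norm(rim[:,:2]-np.median(rim[:,:2],0),axis=1)<.12]
    for i in range(3):
        A=np.c_[2*rim[:,:2],np.ones(len(rim))]; s=np.linalg.lstsq(A,(rim[:,:2]**2).sum(1),rcond=None)[0]
        rr=np.sqrt(s[2]+s[0]**2+s[1]**2); d=np.linalg.norm(rim[:,:2]-s[:2],axis=1)-rr; rim=rim[abs(d)<.015]
    print(n,"rim n",len(rim),"c",s[:2],"r",rr,rim.min(0),rim.max(0))
    g=(Q[:,2]>.095)&(Q[:,2]<.26)&(np.linalg.norm(Q[:,:2]-s[:2],axis=1)<.16);lid=Q[g]
    c=lid.mean(0);U,S,V=np.linalg.svd(lid-c,full_matrices=False); print("lid",len(lid),c,"n",V[2],S/np.sqrt(len(lid)),lid.min(0),lid.max(0))
    l,t,r,b={"scene":(336,280,380,310),"side":(306,288,347,320)}[n]
    Q=P[t:b,l:r].reshape(-1,3); C=im[t:b,l:r].reshape(-1,3).astype(int)
    w=Q[(Q[:,2]>.012)&(Q[:,2]<.03)]; k=(Q[:,2]>.01)&(C[:,0]-C[:,2]>60)
    rect=cv2.minAreaRect((w[:,:2]*1000).astype(np.float32)); print("timer",len(w),rect,np.median(w[:,2]),"blue",k.sum(),Q[k].mean(0))
    big=cv2.resize(im[t-10:b+10,l-10:r+10],None,fx=8,fy=8,interpolation=cv2.INTER_CUBIC); cv2.imwrite(f"pics/t_{n}.png",big)
    eyes.get_image(n)
    for k in ["dye_vial_0","dye_vial_1","beaker","petri_dish_0","marker_red","masking_tape","rack_orange"]:
        out=[]
        for x in finder.boxes_of(n,k)[:2]:
            a=np.round(x["rect"]).astype(int); q=P[a[1]:a[3],a[0]:a[2]].reshape(-1,3); q=q[(q[:,2]>.006)&(q[:,2]<.09)]
            out.append((round(x["score"],2),np.round(np.median(q,0),3)))
        print(k,out)
E
python3 m.py
```

```text
scene rim n 555 c [0.46979237 0.16864035] r 0.0685311876916063 [0.39371622 0.09418909 0.05400021] [0.53780241 0.24525921 0.06594755]
lid 1084 [0.56732668 0.16747181 0.15116021] n [ 0.96608456 -0.23897281  0.09783974] [0.04166732 0.03290562 0.0089048 ] [0.52703882 0.07892352 0.09504792] [0.58500705 0.22480717 0.23352949]
timer 469 ((470.3414001464844, -168.47300720214844), (67.49600219726562, 64.57633209228516), 87.53389739990234) 0.017861639616601366 blue 25 [ 0.45602    -0.16732044  0.02185779]
dye_vial_0 [(0.69, array([0.651, 0.028, 0.029])), (0.53, array([ 0.635, -0.029,  0.026]))]
dye_vial_1 [(0.69, array([0.651, 0.028, 0.029])), (0.53, array([ 0.635, -0.029,  0.026]))]
beaker [(0.79, array([ 0.35 , -0.3  ,  0.041]))]
petri_dish_0 [(0.92, array([ 0.366, -0.013,  0.017]))]
marker_red [(0.64, array([0.348, 0.159, 0.01 ]))]
masking_tape [(0.56, array([ 0.391, -0.397,  0.022]))]
rack_orange [(0.73, array([0.651, 0.027, 0.028])), (0.58, array([0.454, 0.355, 0.032]))]
side rim n 476 c [0.47394799 0.16630384] r 0.06802467187932076 [0.39989208 0.09156667 0.05401509] [0.54147121 0.2398143
[... 163 characters left out ...]
62] [0.57379486 0.22250313 0.23165229]
timer 583 ((473.1550598144531, -170.56524658203125), (69.54959869384766, 61.501468658447266), 87.11911010742188) 0.01600772926558469 blue 31 [ 0.45741172 -0.1715957   0.01946598]
dye_vial_0 [(0.62, array([0.652, 0.024, 0.035])), (0.47, array([ 0.642, -0.032,  0.026]))]
dye_vial_1 [(0.62, array([0.652, 0.024, 0.035])), (0.47, array([ 0.642, -0.032,  0.026]))]
beaker [(0.59, array([ 0.358, -0.308,  0.039])), (0.19, array([ 0.397, -0.407,  0.023]))]
petri_dish_0 [(0.71, array([ 0.374, -0.014,  0.014]))]
marker_red [(0.62, array([0.35 , 0.156, 0.009]))]
masking_tape [(0.59, array([ 0.397, -0.407,  0.023]))]
rack_orange [(0.64, array([0.48 , 0.352, 0.03 ]))]
```

>>> arm_command:
  plan:
    - {"translation": [-0.3, 0.4, -0.5], "turn": [0, 0, 0], "hand": 0}
    - {"translation": [-0.6, 0.8, -0.9], "turn": [0, 0, 0], "hand": 0}
    - {"translation": [-0.65, 1, -1], "turn": [0, 0, 0], "hand": 0}
    - {"translation": [-0.65, 1, -1], "turn": [0, 0, 0], "hand": 0}
  squeeze: 10

```text
clock: 2.05
position: [0.2669, 0.4933, 0.3266]
ee_rot: [-2.507, -1.891, -0.01]
force: [-0.2, 0.6, -0.5]
width: 0.614
```

>>> arm_command:
  plan:
    - {"translation": [-0.3, 0.5, -0.1], "turn": [0, 0, 0], "hand": 0}
    - {"translation": [-0.6, 1, -0.3], "turn": [0, 0, 0], "hand": 0}
    - {"translation": [-0.65, 1, -0.3], "turn": [0, 0, 0], "hand": 0}

```text
clock: 2.42
position: [0.3594, 0.3854, 0.3597]
ee_rot: [2.505, 1.895, 0.002]
force: [-0.8, 0.8, 0.1]
width: 0.288
```

>>> arm_command:
  plan:
    - {"translation": [-0.3, 0.5, 0], "turn": [0, 0, 0], "hand": 0}
    - {"translation": [-0.6, 1, 0], "turn": [0, 0, 0], "hand": 0}
    - {"translation": [-0.65, 1, 0], "turn": [0, 0, 0], "hand": 0}

```text
clock: 2.8
position: [0.4537, 0.2773, 0.3584]
ee_rot: [2.505, 1.894, -0.001]
force: [-0.7, 1.4, 0.3]
width: 0.008
```

>>> arm_command:
  plan:
    - {"translation": [-0.3, 0.5, 0], "turn": [0, 0, 0], "hand": 0}
    - {"translation": [-0.6, 1, 0], "turn": [0, 0, 0], "hand": 0}
    - {"translation": [-0.65, 1, 0], "turn": [0, 0, 0], "hand": 0}
    - {"translation": [-0.65, 1, 0], "turn": [0, 0, 0], "hand": 0}

```text
clock: 3.3
position: [0.546, 0.1732, 0.3584]
ee_rot: [-2.502, -1.899, 0.001]
force: [-0.3, -0.2, -0.0]
width: 0.007
```

```bash
cat > lid.py <<'E'
from h import *
from scipy.optimize import least_squares
import sys
tag=sys.argv[1]
im,d=eyes.get_image("wrist"); cv2.imwrite(f"pics/w{tag}.png",im); np.save(f"pics/w{tag}.npy",d)
P=cloud("wrist",d).reshape(-1,3); C=im.reshape(-1,3).astype(int); c0=np.array([.472,.1675])
near=np.linalg.norm(P[:,:2]-c0,axis=1)<.16
rim=P[near&(abs(P[:,2]-.060)<.006)&(C.min(1)>120)]; rim=rim[np.linalg.norm(rim[:,:2]-c0,axis=1)<.085]
A=np.c_[2*rim[:,:2],np.ones(len(rim))]; s=np.linalg.lstsq(A,(rim[:,:2]**2).sum(1),rcond=None)[0]
print("rim",len(rim),s[:2],np.sqrt(s[2]+s[:2]@s[:2]),rim.min(0),rim.max(0))
E
python3 lid.py 1
```

```text
rim 4499 [0.47029985 0.17562929] 0.06414463839434552 [0.39525582 0.09996656 0.05400622] [0.54561898 0.25012017 0.06594847]
```

View pics/w1.png

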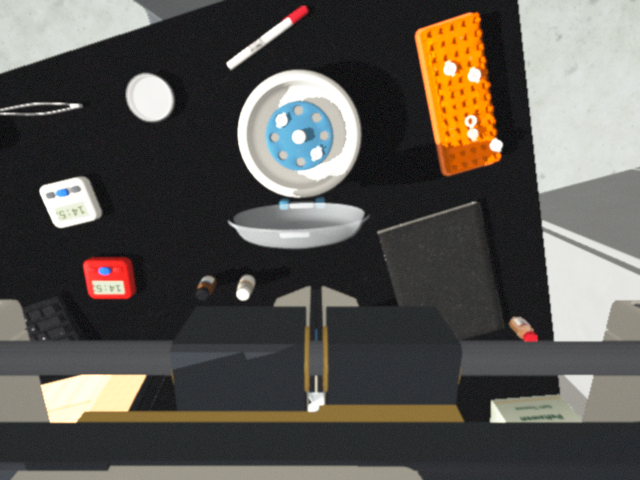

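The wrist view shows the bowl at (299,133), the lid edge-on from (228,222) to (368,217), its tab at (295,235), and both vials behind it at (206,287) and (246,287). The white timer is at (70,203) and the red one at (108,278).

Run:
```python
from h import *
from scipy.optimize import least_squares
d=np.load("pics/w1.npy");P=cloud("wrist",d);im=cv2.imread("pics/w1.png").astype(int)
print("cam",calib("wrist")[1])
for (u,v) in [(229,222),(368,217),(295,235),(300,245),(285,203),(320,201),(206,287),(246,287),(62,192),(108,278)]:
    q=P[v-2:v+3,u-2:u+3].reshape(-1,3); print((u,v),np.round(q[q[:,2].argmax()],4),np.round(np.median(q,0),4))
# blue hinge bits
q=P[196:210,270:335].reshape(-1,3); c=im[196:210,270:335].reshape(-1,3); m=(c[:,0]-c[:,2]>40); print("hinge",m.sum(),q[m].min(0),q[m].max(0))
w=[];all_=[]
for n,dd in [("wrist",d),("scene",np.load("pics/scene0.npy")),("side",np.load("pics/side0.npy"))]:
    if n=="wrist": Q=P[200:252,222:375].reshape(-1,3)
    else:
        l,t,r,b=dict(scene=(270,155,312,225),side=(318,145,338,212))[n]; Q=cloud(n,dd)[t:b,l:r].reshape(-1,3)
    Q=Q[(Q[:,2]>.09)&(Q[:,2]<.25)&(Q[:,0]>.5)&(Q[:,0]<.62)&(Q[:,1]<.26)]
    print(n,len(Q),Q.min(0),Q.max(0))
    # model: yaw a, lid angle th, center c; dome = spherical cap r=74,h=29
    Rs=(.074**2+.029**2)/(2*.029)
    def f(p):
        cx,cy,a,th=p; q=(Q-[cx,cy,0]);ca,sa=np.cos(a),np.sin(a)
        x=q[:,0]*ca+q[:,1]*sa-.0785; y=-q[:,0]*sa+q[:,1]*ca; z=q[:,2]-.066
        # unrotate lid: shut dir -x -> rotates up to +z
        r=-x*np.cos(th)+z*np.sin(th); h=x*np.sin(th)+z*np.cos(th)
        return np.r_[np.sqrt((r-.0805)**2+y**2+(h+Rs-.029)**2)-Rs, np.array([(cx-.471)/.002,(cy-.171)/.003])*.002*np.sqrt(len(Q))*.5]
    s=least_squares(f,[.471,.171,-.2,1.57],loss="soft_l1",f_scale=.004); print("fit",np.round(s.x,4),np.median(abs(s.fun)))
```

```text
cam [0.46726263 0.19703552 0.54061407]
(229, 222) [0.53   0.095  0.1854] [0.5582 0.0416 0.0009]
(368, 217) [0.561  0.2227 0.1778] [6.055e-01 2.373e-01 5.000e-04]
(295, 235) [0.5456 0.1565 0.233 ] [0.5466 0.1566 0.2309]
(300, 245) [0.5591 0.1552 0.2123] [0.5626 0.1559 0.209 ]
(285, 203) [0.5435 0.1346 0.0832] [0.5436 0.1362 0.0679]
(320, 201) [0.4673 0.197  0.5406] [0.5532 0.1794 0.0668]
(206, 287) [ 0.635  -0.0129  0.048 ] [ 0.636  -0.0131  0.0351]
(246, 287) [0.65   0.0416 0.0481] [0.651  0.0427 0.0398]
(62, 192) [ 0.4559 -0.1644  0.0228] [ 0.4553 -0.1629  0.0208]
(108, 278) [ 0.5926 -0.1614  0.0178] [ 0.5908 -0.1581  0.0162]
hinge 120 [0.53960051 0.11964309 0.00176929] [0.55583952 0.18331964 0.08538773]
wrist 4012 [0.52953037 0.0885361  0.09001794] [0.5772764  0.22575676 0.23300826]
fit [ 0.471   0.1727 -2.046   1.567 ] 0.0020276278188268715
scene 1131 [0.52703882 0.07892352 0.09004915] [0.58500705 0.22480717 0.23352949]
fit [ 0.4713  0.1712 -2.7297  1.5681] 0.002039808645871055
side 599 [0.53155202 0.07813899 0.09079183] [0.57379486 0.22250313 0.23165229]
fit [0.4717 0.1704 2.6185 1.5475] 0.002269718647665689
```

Run:
```python
from h import *
for n in ["scene","side"]:
    P=cloud(n,np.load(f"pics/{n}0.npy")).reshape(-1,3)
    for y0 in np.arange(-.3,.45,.1):
        print(n,round(y0,2),[ (round(x0,1),round(float(q[:,2].max()),2)) for x0 in np.arange(.5,1.3,.1) for q in [P[(P[:,0]>x0)&(P[:,0]<x0+.1)&(P[:,1]>y0)&(P[:,1]<y0+.1)&(P[:,2]<1)]] if len(q)>5])
print(observe()["joints"])
```

```text
scene -0.3 [(np.float64(0.5), 0.02), (np.float64(0.6), 0.08), (np.float64(0.7), 0.38), (np.float64(0.9), 0.35), (np.float64(1.0), 0.48), (np.float64(1.1), 0.54), (np.float64(1.2), 0.36)]
scene -0.2 [(np.float64(0.5), 0.02), (np.float64(0.6), 0.08), (np.float64(0.7), 0.38), (np.float64(0.9), 0.35), (np.float64(1.0), 0.48), (np.float64(1.1), 0.54), (np.float64(1.2), 0.43)]
scene -0.1 [(np.float64(0.5), 0.01), (np.float64(0.6), 0.08), (np.float64(0.7), 0.38), (np.float64(0.9), 0.35), (np.float64(1.0), 0.35), (np.float64(1.1), 0.45), (np.float64(1.2), 0.45)]
scene 0.0 [(np.float64(0.5), 0.19), (np.float64(0.6), 0.05), (np.float64(0.7), 0.07), (np.float64(0.8), 0.07), (np.float64(0.9), 0.35), (np.float64(1.0), 0.35), (np.float64(1.1), 0.49), (np.float64(1.2), 0.49)]
scene 0.1 [(np.float64(0.5), 0.23), (np.float64(0.6), 0.01), (np.float64(0.7), 0.07), (np.float64(0.8), 0.07), (np.float64(0.9), 0.35), (np.float64(1.0), 0.35), (np.float64(1.1), 0.5), (np.float64(1.2), 0.49)]
scene 0.2 [(np.float64(0.5), 0.2), (np.float64(0.6), 0.02), (np.float64(0.7), 0.02), (np.float64(0.8), 0.06), (np.floa
[... 1400 characters left out ...]
.2), 0.49)]
side 0.2 [(np.float64(0.5), 0.19), (np.float64(0.6), 0.02), (np.float64(0.7), 0.02), (np.float64(0.8), 0.01), (np.float64(0.9), 0.35), (np.float64(1.0), 0.35), (np.float64(1.1), 0.54), (np.float64(1.2), 0.54)]
side 0.3 [(np.float64(0.5), 0.05), (np.float64(0.6), 0.02), (np.float64(0.7), 0.02), (np.float64(0.8), 0.02), (np.float64(0.9), 0.35), (np.float64(1.0), 0.35), (np.float64(1.1), 0.33)]
side 0.4 [(np.float64(0.5), 0.04), (np.float64(0.6), 0.0), (np.float64(0.7), 0.0), (np.float64(0.8), 0.05), (np.float64(0.9), 0.35), (np.float64(1.0), 0.4), (np.float64(1.1), 0.45), (np.float64(1.2), 0.56)]
[-0.65376033  0.26384988  0.33809768  1.46050041 -0.08859179  1.43297295
  0.98690759]
```

>>> arm_command:
  plan:
    - {"translation": [-0.05, 0.3, 0], "turn": [0.1, 0, 0], "hand": 0}
    - {"translation": [-0.14, 0.6, 0.15], "turn": [0.2, 0, 0], "hand": 0}
    - {"translation": [-0.14, 0.6, 0.5], "turn": [0.222, 0, 0], "hand": 0}
    - {"translation": [-0.14, 0.6, 0.5], "turn": [0.222, 0, 0], "hand": 0}
    - {"translation": [-0.14, 0.6, 0.5], "turn": [0.222, 0, 0], "hand": 0}

```text
clock: 3.98
position: [0.6104, 0.1402, 0.3013]
ee_rot: [-2.265, -1.728, 0.3]
force: [-0.1, -0.2, 0.1]
width: 0.003
```

Run:
```python
from h import *
s=observe(); print(s["joints"],s["position"],R.from_rotvec(s["ee_rot"]).as_matrix().round(3))
```

```text
[-0.39546269  0.62424419  0.3644665   1.11240419 -0.32798368  1.76665866
  1.23264561] [0.61041923 0.14018179 0.30133209] [[ 0.264  0.907 -0.327]
 [ 0.964 -0.248  0.092]
 [ 0.002 -0.34  -0.94 ]]
```

>>> arm_command:
  plan:
    - {"translation": [0, 0.1, 0.25], "turn": [0, 0, 0], "hand": 0}
    - {"translation": [0, 0.2, 0.55], "turn": [0, 0, 0], "hand": 0}
    - {"translation": [0, 0.3, 0.81], "turn": [0, 0, 0], "hand": 0}
    - {"translation": [0, 0.3, 0.81], "turn": [0, 0, 0], "hand": 0}
    - {"translation": [0, 0.3, 0.81], "turn": [0, 0, 0], "hand": 0}

```text
clock: 4.6
position: [0.6124, 0.1387, 0.1988]
ee_rot: [-2.268, -1.727, 0.298]
force: [-0.4, 0.2, 1.1]
width: 0.004
```

Run:
```python
from h import *
s=observe(); print(s["joints"],s["position"])
for n in ["side","wrist","scene"]:
    im,d=eyes.get_image(n); cv2.imwrite(f"pics/{n}2.png",im if n=="wrist" else cv2.resize(im[100:300,190:420],None,fx=3,fy=3,interpolation=cv2.INTER_CUBIC))
```

```text
[-0.39684477  0.67480637  0.34875585  1.27081062 -0.33488277  1.5628786
  1.27669009] [0.61242355 0.13867103 0.19878793]
```

View pics/side2.png

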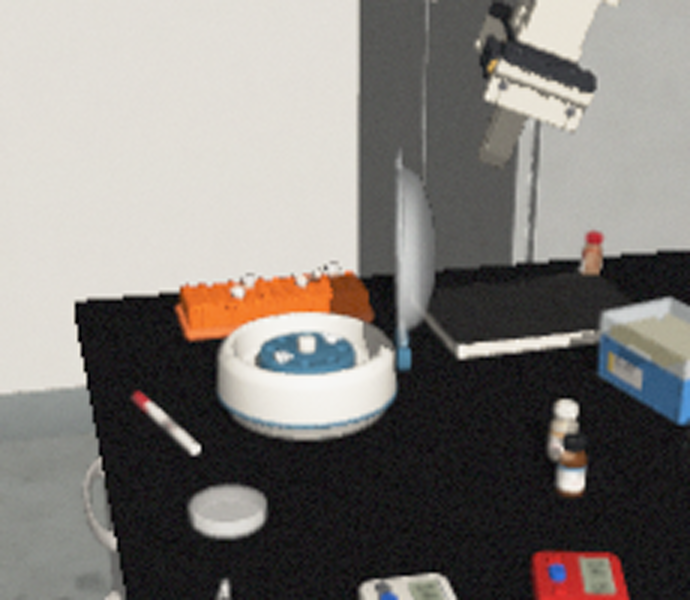

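Run:
```python
from h import *
s=observe(); M=R.from_rotvec(s["ee_rot"]).as_matrix(); p=s["position"]; print(s["clock"],p)
for n in ["side","scene"]:
    q=proj(n,[p,p+.011*M[:,2],[.5456,.1565,.2315],[.547,.153,.066]]); print(n,q.round(0).tolist(),((q-[190,100])*3).round().tolist())
im,d=eyes.get_image("side"); cv2.imwrite("pics/side3.png",cv2.resize(im[100:300,190:420],None,fx=3,fy=3))
```

```text
4.75 [0.6125465  0.13788098 0.1975805 ]
side [[349.0, 163.0], [347.0, 167.0], [321.0, 149.0], [321.0, 212.0]] [[476.0, 189.0], [471.0, 201.0], [392.0, 148.0], [392.0, 336.0]]
scene [[311.0, 171.0], [310.0, 175.0], [287.0, 161.0], [289.0, 222.0]] [[364.0, 212.0], [360.0, 224.0], [291.0, 183.0], [296.0, 365.0]]
```

View pics/side3.png

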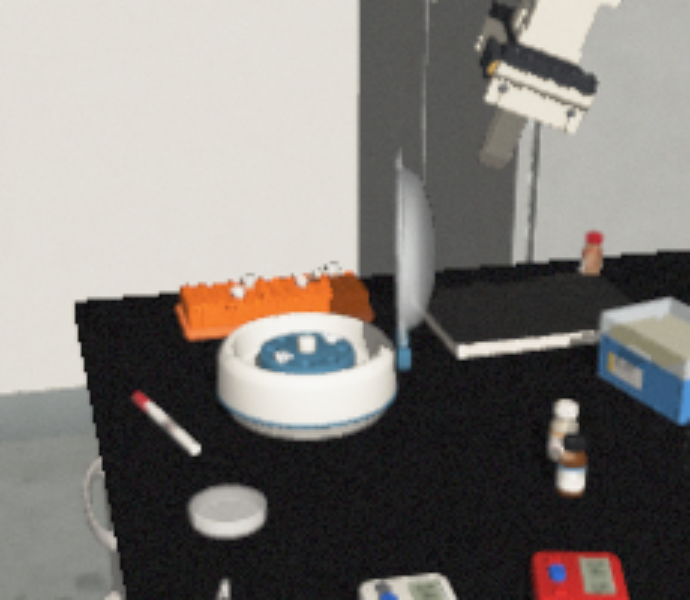

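View pics/scene2.png

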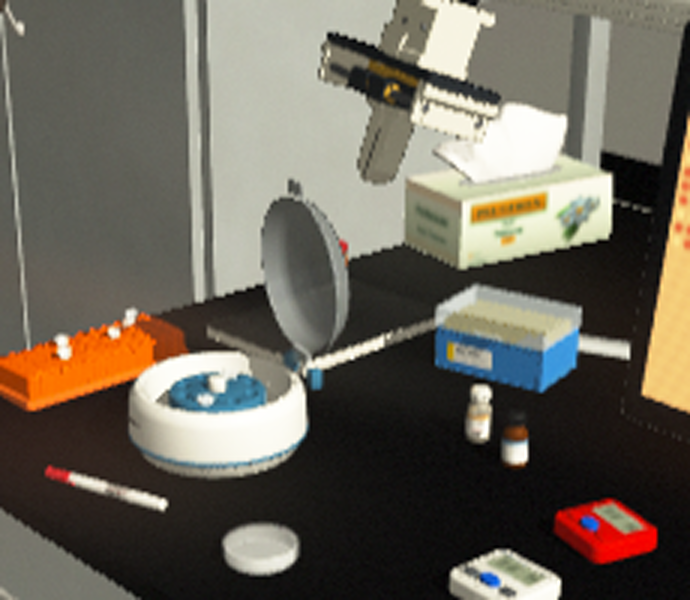

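View pics/wrist2.png

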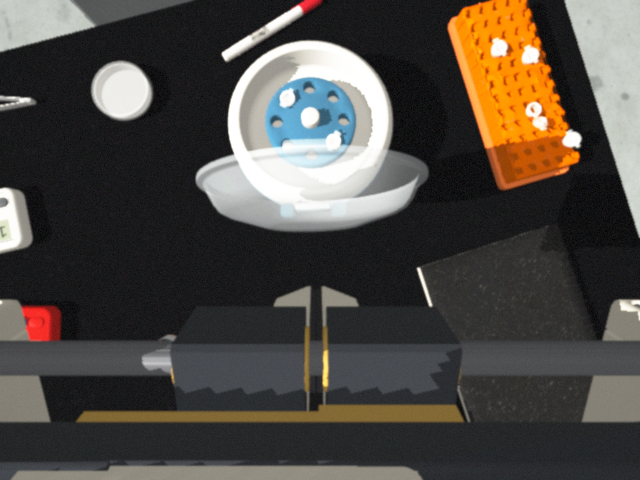

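The drawn fingertips, side crop (497,160) and scene crop (375,180), sit higher than the reported TCP projects. I'll check this with depth before touching anything.

Run:
```python
from h import *
s=observe(); M=R.from_rotvec(s["ee_rot"]).as_matrix(); p=s["position"]
print("start TCP proj", proj("side",[[.167,.602,.202],[.167,.602,.191]]))
for n,(l,t,r,b) in dict(side=(345,135,372,160),scene=(300,130,335,165)).items():
    im,d=eyes.get_image(n); P=cloud(n,d)[t:b,l:r].reshape(-1,3)
    q=(P-p)@M; k=(np.linalg.norm(q,axis=1)<.12); q=q[k]; print(n,k.sum(),"tool-frame z max pct",np.percentile(q[:,2],[50,90,98,100]).round(4)); q=q[q[:,2]>np.percentile(q[:,2],90)]; print(q.mean(0))
P=cloud("wrist",eyes.get_image("wrist")[1]); q=(P[290:306,280:352].reshape(-1,3)-p)@M; q=q[np.linalg.norm(q,axis=1)<.1]; print("wrist",len(q),q.min(0),q.max(0))
print(calib("wrist")[1], (calib("wrist")[1]-p)@M)
```

```text
start TCP proj [[164.76004876 127.2036835 ]
 [165.21887837 130.74321589]]
side 215 tool-frame z max pct [-0.0513 -0.0309 -0.0256 -0.0239]
[-0.00689686  0.00016725 -0.02763015]
scene 455 tool-frame z max pct [-0.0698 -0.0367 -0.0283 -0.0252]
[-0.00540596 -0.00574053 -0.03142312]
wrist 989 [-0.01470416 -0.01352323 -0.04276434] [ 0.01531139 -0.01057862 -0.02291891]
[0.59798509 0.14201716 0.39410888] [ 0.00051105 -0.08100248 -0.18028212]
```

Wrist, side and scene depth all put the visible fingertips at tool z = -24 mm, not the stated +11 mm. I'll go lower so that both readings are safe, then approach gently and watch the force and the lid.

>>> arm_command:
  plan:
    - {"translation": [0, 0.085, 0.235], "turn": [0, 0, 0], "hand": 0}
    - {"translation": [0, 0.085, 0.235], "turn": [0, 0, 0], "hand": 0}
    - {"translation": [0, 0.015, 0.26], "turn": [0, 0, 0], "hand": 0}
    - {"translation": [0, -0.05, 0.285], "turn": [0, 0, 0], "hand": 0}
    - {"translation": [0, -0.1, 0.305], "turn": [0, 0, 0], "hand": 0}
    - {"translation": [0, -0.15, 0.32], "turn": [0, 0, 0], "hand": 0}
    - {"translation": [0, -0.15, 0.32], "turn": [0, 0, 0], "hand": 0}

```text
clock: 5.82
position: [0.5824, 0.1459, 0.1657]
ee_rot: [-2.267, -1.724, 0.303]
force: [-0.2, -0.5, -0.0]
width: 0.005
```

```bash
cat > look.py <<'E'
from h import *
import sys
t=sys.argv[1]; s=observe(); p=s["position"]; M=R.from_rotvec(s["ee_rot"]).as_matrix()
ex=np.array([.972,-.236]); rel=p[:2]-[.547,.153]
print(s["clock"],"xc",rel@ex,"yc",rel@[.236,.972],"z-hinge",p[2]-.066,"F",s["force"].round(1),"tilt",np.degrees(np.arccos(-M[2,2])).round(1),s["joints"].round(2))
a,_=eyes.get_image("side"); b,_=eyes.get_image("scene")
o=np.hstack([cv2.resize(x,None,fx=4,fy=4,interpolation=cv2.INTER_CUBIC) for x in (a[120:250,250:350],b[130:260,215:315])])
cv2.imwrite(f"pics/l{t}.png",o)
E
python3 look.py 1
```

```text
5.825 xc 0.03606242514938197 yc 0.0014623132885165375 z-hinge 0.0997274963498003 F [-0.2 -0.5 -0. ] tilt 20.0 [-0.42  0.65  0.34  1.4  -0.33  1.46  1.28]
```

View pics/l1.png

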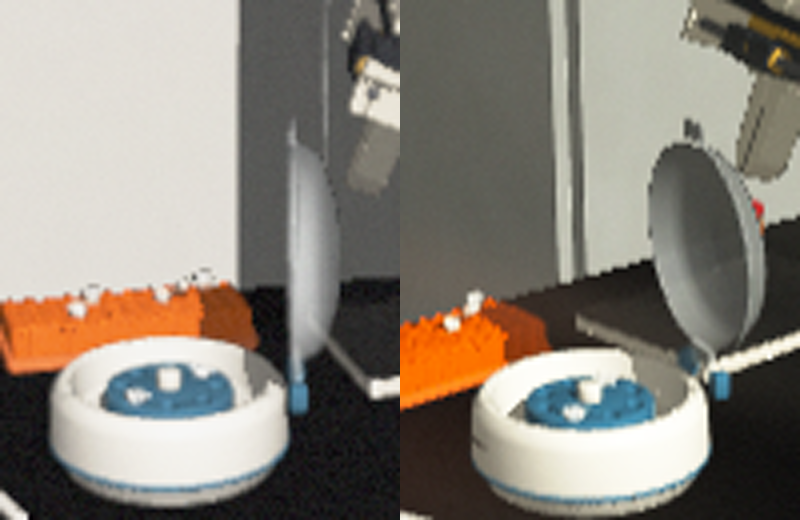

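>>> arm_command:
  plan:
    - {"translation": [0, -0.08, 0.05], "turn": [0, 0, 0], "hand": 0}
    - {"translation": [0, -0.125, 0.06], "turn": [0, 0, 0], "hand": 0}
    - {"translation": [0, -0.17, 0.07], "turn": [0, 0, 0], "hand": 0}
    - {"translation": [0, -0.21, 0.08], "turn": [0, 0, 0], "hand": 0}
    - {"translation": [0, -0.255, 0.09], "turn": [0, 0, 0], "hand": 0}
    - {"translation": [0, -0.255, 0.09], "turn": [0, 0, 0], "hand": 0}

```text
clock: 6.68
position: [0.5511, 0.1546, 0.1659]
ee_rot: [-2.267, -1.724, 0.304]
force: [-0.1, -0.2, 1.2]
width: 0.007
```

```bash
python3 look.py 2
```

```text
6.675 xc 0.003595264572044191 yc 0.0024789428691524814 z-hinge 0.09986786741821174 F [-0.1 -0.2  1.2] tilt 20.0 [-0.45  0.6   0.34  1.49 -0.33  1.42  1.26]
```

View pics/l2.png

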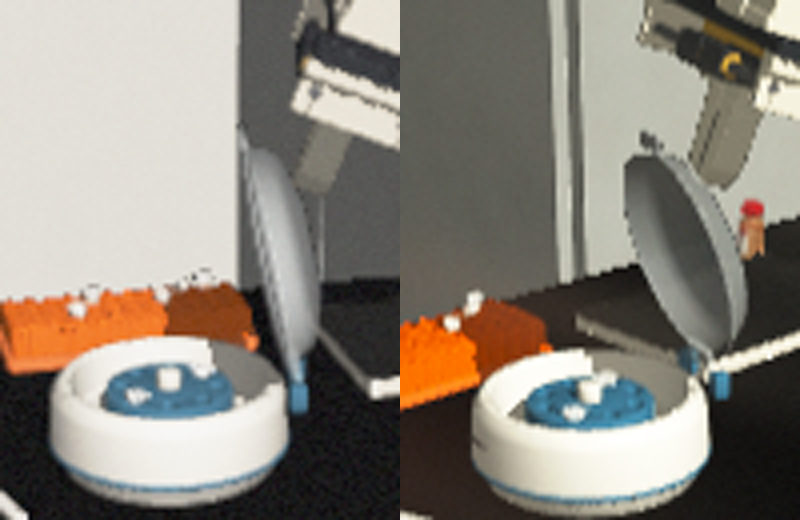

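>>> arm_command:
  plan:
    - {"translation": [0, -0.1, 0.04], "turn": [0, 0, 0], "hand": 0}
    - {"translation": [0, -0.19, 0.087], "turn": [0, 0, 0], "hand": 0}
    - {"translation": [0, -0.276, 0.145], "turn": [0, 0, 0], "hand": 0}
    - {"translation": [0, -0.358, 0.21], "turn": [0, 0, 0], "hand": 0}
    - {"translation": [0, -0.438, 0.284], "turn": [0, 0, 0], "hand": 0}
    - {"translation": [0, -0.505, 0.367], "turn": [0, 0, 0], "hand": 0}
    - {"translation": [0, -0.505, 0.367], "turn": [0, 0, 0], "hand": 0}

```text
clock: 7.65
position: [0.4808, 0.174, 0.1445]
ee_rot: [-2.266, -1.724, 0.305]
force: [1.5, -0.5, 0.1]
width: 0.002
```

```bash
python3 look.py 3
```

```text
7.65 xc -0.06932547712510678 yc 0.004748066953358518 z-hinge 0.07851381050168327 F [ 1.5 -0.5  0.1] tilt 20.1 [-0.52  0.52  0.32  1.69 -0.33  1.29  1.23]
```

View pics/l3.png

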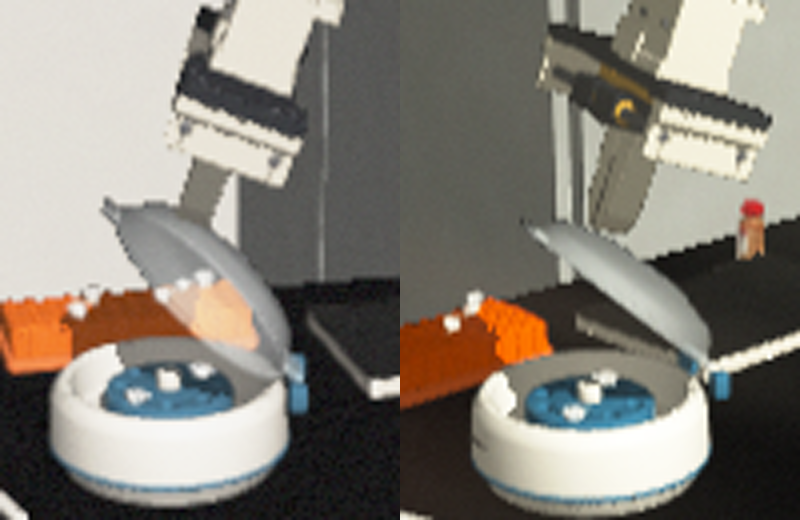

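>>> arm_command:
  plan:
    - {"translation": [0, -0.05, 0.085], "turn": [0, 0, 0], "hand": 0}
    - {"translation": [0, -0.098, 0.17], "turn": [0, 0, 0], "hand": 0}
    - {"translation": [0, -0.12, 0.22], "turn": [0, 0, 0], "hand": 0}
    - {"translation": [0, -0.143, 0.265], "turn": [0, 0, 0], "hand": 0}
    - {"translation": [0, -0.157, 0.315], "turn": [0, 0, 0], "hand": 0}
    - {"translation": [0, -0.171, 0.365], "turn": [0, 0, 0], "hand": 0}
    - {"translation": [0, -0.18, 0.415], "turn": [0, 0, 0], "hand": 0}
    - {"translation": [0, -0.19, 0.465], "turn": [0, 0, 0], "hand": 0}
    - {"translation": [0, -0.19, 0.465], "turn": [0, 0, 0], "hand": 0}

```text
clock: 8.88
position: [0.4427, 0.1844, 0.0999]
ee_rot: [-2.267, -1.724, 0.305]
force: [0.0, 0.1, -0.1]
width: 0.006
```

```bash
python3 look.py 4
```

```text
8.875 xc -0.10881175649141919 yc 0.005906192534860059 z-hinge 0.03390039235074094 F [ 0.   0.1 -0.1] tilt 20.0 [-0.55  0.52  0.3   1.82 -0.35  1.16  1.23]
```

View pics/l4.png

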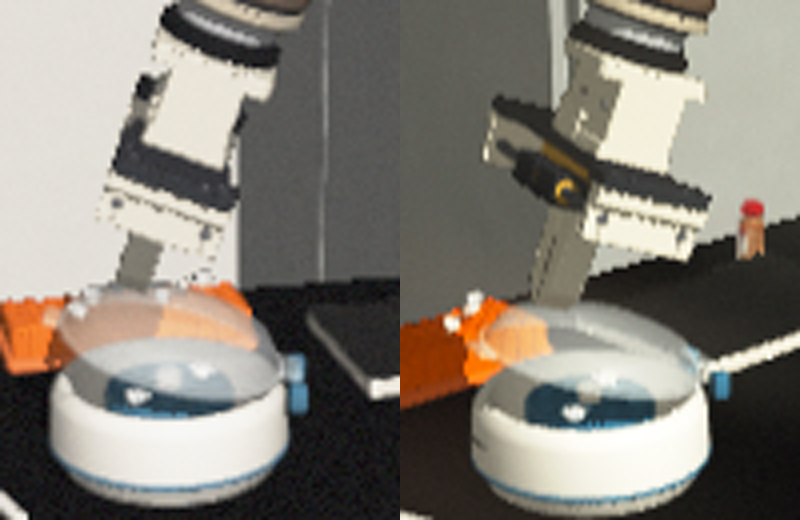

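>>> arm_command:
  plan:
    - {"translation": [0, -0.008, 0.04], "turn": [0, 0, 0], "hand": 0}
    - {"translation": [0, -0.015, 0.08], "turn": [0, 0, 0], "hand": 0}
    - {"translation": [0, -0.02, 0.115], "turn": [0, 0, 0], "hand": 0}
    - {"translation": [0, -0.02, 0.15], "turn": [0, 0, 0], "hand": 0}
    - {"translation": [0, -0.02, 0.185], "turn": [0, 0, 0], "hand": 0}
    - {"translation": [0, -0.02, 0.21], "turn": [0, 0, 0], "hand": 0}
    - {"translation": [0, -0.02, 0.21], "turn": [0, 0, 0], "hand": 0}

```text
clock: 9.85
position: [0.4324, 0.1873, 0.0772]
ee_rot: [-2.267, -1.724, 0.304]
force: [0.4, 0.5, -0.1]
width: 0.005
```

```bash
python3 look.py 5
```

```text
9.85 xc -0.11949433214671104 yc 0.006284355712692849 z-hinge 0.01123817850025155 F [ 0.4  0.5 -0.1] tilt 20.0 [-0.56  0.54  0.29  1.86 -0.37  1.1   1.24]
```

View pics/l5.png

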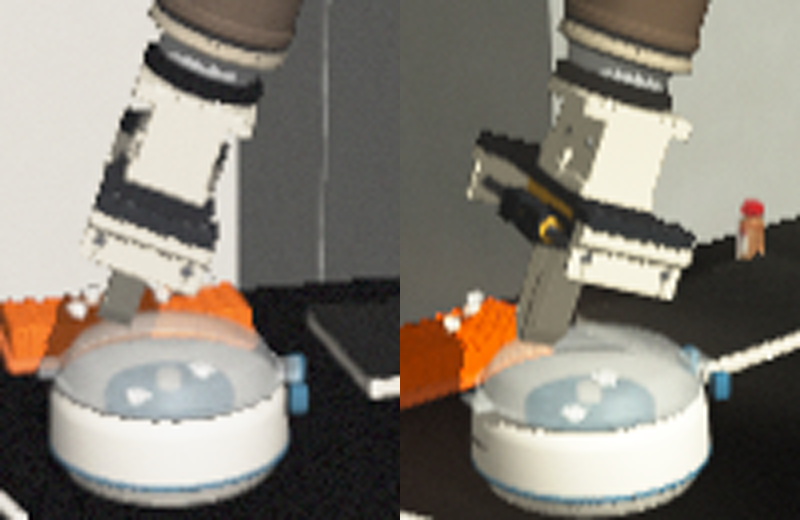

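>>> arm_command:
  plan:
    - {"translation": [0, 0.003, 0.015], "turn": [0, 0, 0], "hand": 0}
    - {"translation": [0, 0.006, 0.03], "turn": [0, 0, 0], "hand": 0}
    - {"translation": [0, 0.009, 0.045], "turn": [0, 0, 0], "hand": 0}

```text
clock: 10.32
position: [0.4324, 0.1876, 0.0734]
ee_rot: [-2.267, -1.724, 0.302]
force: [-1.2, -3.7, 27.6]
width: 0.005
```

>>> arm_command:
  plan:
    - {"translation": [0, 0.003, 0.015], "turn": [0, 0, 0], "hand": 0}
    - {"translation": [0, 0.004, 0.025], "turn": [0, 0, 0], "hand": 0}

```text
clock: 10.58
position: [0.4325, 0.1878, 0.0725]
ee_rot: [-2.267, -1.723, 0.3]
force: [-2.7, -6.0, 48.0]
width: 0.003
```

```bash
python3 look.py 6
```

```text
10.575 xc -0.11951645775316633 yc 0.006756925451884033 z-hinge 0.006489442946595814 F [-2.7 -6.  48. ] tilt 19.9 [-0.55  0.54  0.28  1.86 -0.37  1.09  1.24]
```

View pics/l6.png

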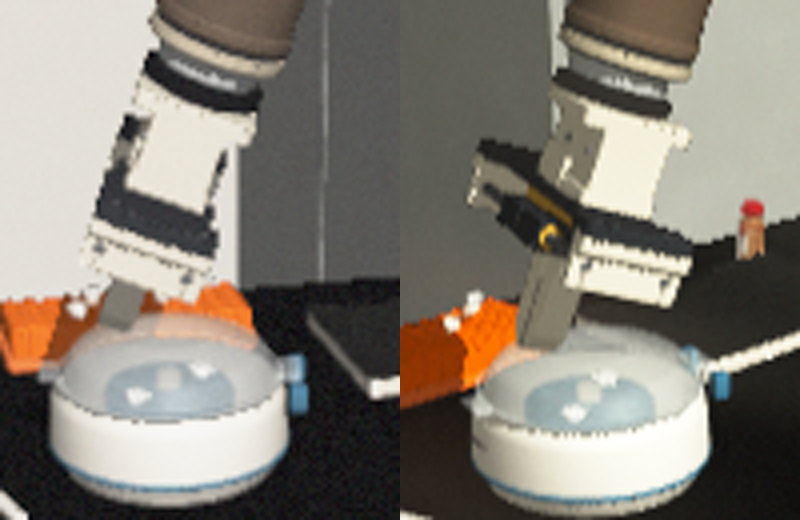

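>>> arm_command:
  plan:
    - {"translation": [0, 0, -0.05], "turn": [0, 0, 0], "hand": 0}
    - {"translation": [0, 0, -0.25], "turn": [0, 0, 0], "hand": 0}
    - {"translation": [0, 0, -0.6], "turn": [-0.1, 0, 0], "hand": 0}
    - {"translation": [0, 0, -1], "turn": [-0.22, 0, 0], "hand": 0}
    - {"translation": [0, 0, -1], "turn": [-0.22, 0, 0], "hand": 0}
    - {"translation": [0, 0, -1], "turn": [-0.22, 0, 0], "hand": 0}

```text
clock: 11.42
position: [0.4702, 0.177, 0.1817]
ee_rot: [-2.497, -1.9, 0.004]
force: [-0.4, 0.3, -0.3]
width: 0.001
```

```bash
cat >> look.py <<'E'
im,d=eyes.get_image("wrist"); cv2.imwrite(f"pics/w_l{t}.png",im); np.save(f"pics/w_l{t}.npy",d); print(p,M.round(3))
E
python3 look.py 7
```

```text
11.425 xc -0.08034292793519861 yc 0.005153784282057381 z-hinge 0.1157007630879574 F [-0.4  0.3 -0.3] tilt 0.3 [-0.77  0.26  0.39  1.92 -0.12  0.99  0.97]
[0.47015985 0.17695891 0.18170076] [[ 0.267  0.964 -0.004]
 [ 0.964 -0.267  0.001]
 [ 0.    -0.004 -1.   ]]
```

View pics/l7.png

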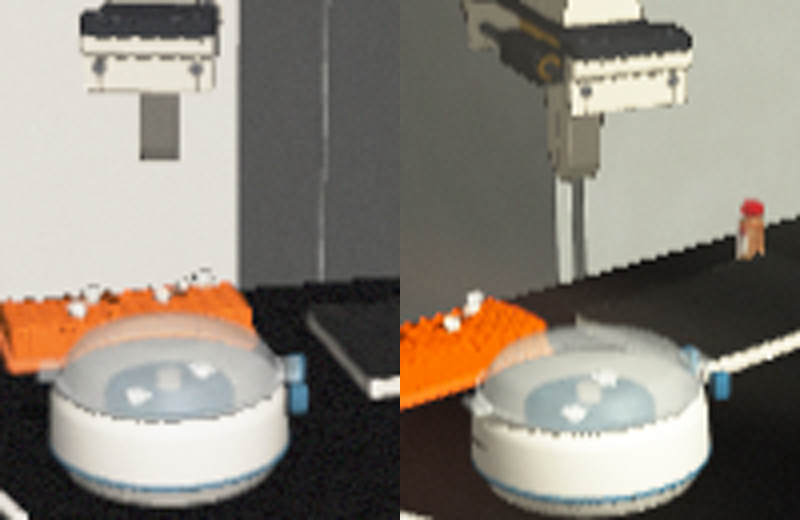

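View pics/w_l7.png

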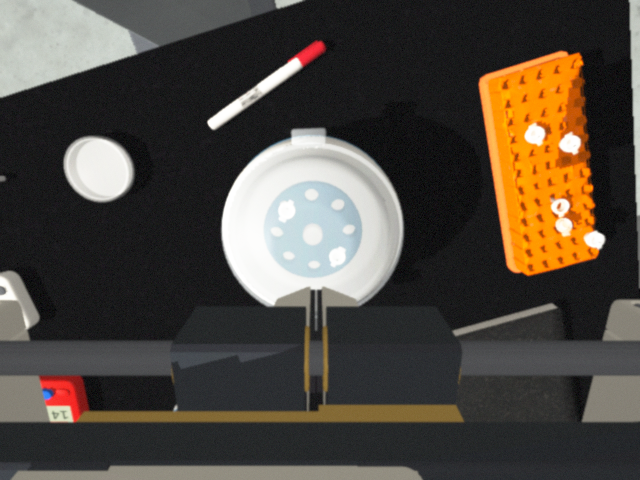

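The lid looks shut, with the tab at wrist (308,137). I'll check the angle from depth.

Run:
```python
from h import *
P=cloud("wrist",np.load("pics/w_l7.npy"))
for u,v in [(300,137),(308,137),(318,137),(312,210),(312,180),(312,160)]: print((u,v),np.median(P[v-2:v+3,u-2:u+3].reshape(-1,3),0).round(4))
Q=P.reshape(-1,3); Q=Q[(abs(Q[:,0]-.47)<.1)&(abs(Q[:,1]-.172)<.1)&(Q[:,2]<.13)&(Q[:,2]>.05)]
ex=np.array([.972,-.236]); x=(Q[:,:2]-[.547,.153])@ex; y=(Q[:,:2]-[.547,.153])@[.236,.972]
for a in np.arange(-.18,-.02,.01):
    m=(abs(x-a)<.003)&(abs(y-.004)<.01); 
    if m.sum()>5: print(round(a,2),m.sum(),np.percentile(Q[m,2],[50,90]).round(4))
for n in ["side","scene"]:
    _,d=eyes.get_image(n); C=cloud(n,d).reshape(-1,3); x=(C[:,:2]-[.547,.153])@ex; y=(C[:,:2]-[.547,.153])@[.236,.972]
    m=(abs(y)<.012)&(C[:,2]>.055)&(C[:,2]<.12)
    for lo,hi in [(-.168,-.158),(-.128,-.12),(-.09,-.07)]:
        k=m&(x>lo)&(x<hi); print(n,lo,k.sum(),np.percentile(C[k,2],[50,90]).round(4) if k.any() else "")
```

```text
(300, 137) [0.395  0.1852 0.069 ]
(308, 137) [0.3966 0.191  0.0688]
(318, 137) [0.3986 0.1982 0.0688]
(312, 210) [0.4459 0.1805 0.0938]
(312, 180) [0.4257 0.1861 0.0886]
(312, 160) [0.4127 0.1897 0.0826]
-0.16 180 [0.0687 0.0696]
-0.15 216 [0.0684 0.0694]
-0.14 244 [0.0814 0.0838]
-0.13 244 [0.0869 0.0881]
-0.12 235 [0.09   0.0913]
-0.11 238 [0.0932 0.0941]
-0.1 222 [0.0943 0.095 ]
-0.09 217 [0.0946 0.0954]
-0.08 210 [0.0948 0.0958]
-0.07 194 [0.0946 0.0955]
-0.06 191 [0.0944 0.0953]
-0.05 181 [0.094  0.0946]
-0.04 20 [0.0921 0.0926]
-0.03 11 [0.0887 0.0892]
side -0.168 0 
side -0.128 11 [0.0866 0.0886]
side -0.09 26 [0.0945 0.0957]
scene -0.168 9 [0.071 0.073]
scene -0.128 16 [0.0909 0.093 ]
scene -0.09 26 [0.0974 0.0985]
```

Depth puts the dome top at 95 mm, the front at 88 to 90 mm and the tab top at 69 mm, so the lid is shut. Next I'll move towards the timer and turn the jaws along the timer's x.

>>> arm_command:
  plan:
    - {"translation": [-0.4, 0.1, -0.1], "turn": [0, 0, 0.1], "hand": 0}
    - {"translation": [-0.8, 0.18, -0.1], "turn": [0, 0, 0.2], "hand": 0}
    - {"translation": [-1, 0.22, -0.1], "turn": [0, 0, 0.3], "hand": 0}
    - {"translation": [-1, 0.22, -0.1], "turn": [0, 0, 0.4], "hand": 0}
    - {"translation": [-1, 0.22, -0.1], "turn": [0, 0, 0.4], "hand": 0}

```text
clock: 12.3
position: [0.4641, 0.0534, 0.1932]
ee_rot: [-2.965, -1.034, 0.006]
force: [-0.7, 0.3, -0.4]
width: 0.006
```

>>> arm_command:
  plan:
    - {"translation": [-0.3, 0.3, 0], "turn": [0, 0, 0.1], "hand": 0}
    - {"translation": [-0.6, 0.6, 0], "turn": [0, 0, 0.2], "hand": 0}
    - {"translation": [-0.95, 0.95, 0], "turn": [0, 0, 0.3], "hand": 0}
    - {"translation": [-0.95, 1, 0], "turn": [0, 0, 0.4], "hand": 0}
    - {"translation": [-0.95, 1, 0], "turn": [0, 0, 0.46], "hand": 0}
    - {"translation": [-0.95, 1, 0], "turn": [0, 0, 0.46], "hand": 0}

```text
clock: 13.05
position: [0.4496, -0.1108, 0.1933]
ee_rot: [-3.14, 0.074, 0.006]
force: [-0.4, 0.2, -0.3]
width: 0.003
```

```bash
python3 look.py 8
```

```text
13.05 xc -0.03239761804988148 yc -0.279416457922975 z-hinge 0.12726789375453956 F [-0.4  0.2 -0.3] tilt 0.2 [-0.53  0.21  0.78  2.01 -0.17  1.    0.3 ]
[ 0.44961398 -0.11082033  0.19326789] [[ 0.999 -0.047 -0.004]
 [-0.047 -0.999  0.   ]
 [-0.004 -0.    -1.   ]]
```

View pics/w_l8.png

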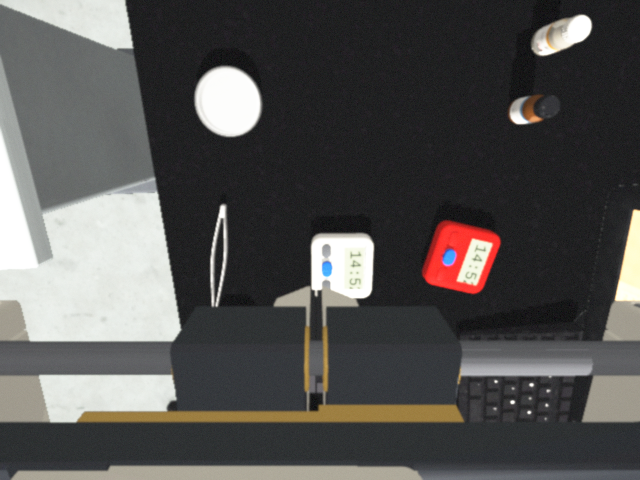

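The blue key shows at (327,268) on the white timer, which is well lined up with the image, so the jaw axis runs along the timer's x. I'll measure the key by triangulating the wrist, scene and side views.

```bash
cat > key.py <<'E'
from h import *
import sys
A=[];b=[]
def blue(n,im,box):
    l,t,r,bb=box; c=im[t:bb,l:r].astype(int); m=((c[...,0]-c[...,2]>60)&(c[...,0]-c[...,1]>15)).astype(np.uint8)
    N,lab,st,ce=cv2.connectedComponentsWithStats(m); 
    i=1+st[1:,4].argmax(); return ce[i]+[l,t],st[i]
for n,box in [("wrist",eval(sys.argv[1])),("scene",(336,280,380,312)),("side",(306,286,347,320))]:
    im,d=eyes.get_image(n); 
    try: uv,st=blue(n,im,box)
    except Exception as e: print(n,"none"); continue
    K,o,M=calib(n); r=M@np.linalg.inv(K)@np.r_[uv,1]; t=(.0205-o[2])/r[2]
    v=int(uv[1]);u=int(uv[0]); print(n,uv.round(1),st,"at z=.0205:",(o+t*r).round(4),"depth:",np.median(cloud(n,d)[v-1:v+2,u-1:u+2].reshape(-1,3),0).round(4))
    r/=np.linalg.norm(r); S=np.eye(3)-np.outer(r,r); w=1/t**2; A.append(w*S); b.append(w*S@o)
    if n=="wrist": 
        P=cloud(n,d).reshape(-1,3); q=P[(abs(P[:,0]-.47)<.06)&(abs(P[:,1]+.17)<.06)&(P[:,2]>.013)&(P[:,2]<.024)]; print(cv2.minAreaRect((q[:,:2]*1000).astype(np.float32)))
    if n=="wrist": cv2.imwrite("pics/key.png",im)
print("tri",np.linalg.solve(sum(A),sum(b)).round(4)); s=observe(); print(s["clock"],s["position"],s["force"].round(1))
E
python3 key.py "(300,225,345,290)"
```

```text
wrist [326.4 268.7] [ 22  36  10  16 134] at z=.0205: [ 0.4556 -0.1654  0.0205] depth: [ 0.4552 -0.1645  0.0206]
((470.94482421875, -166.28414916992188), (65.33152770996094, 61.95511245727539), 87.18208312988281)
scene [353.1 292.8] [14 11  7  5 25] at z=.0205: [ 0.4578 -0.1658  0.0205] depth: [ 0.4577 -0.1671  0.023 ]
side [319.5 300.1] [11 11  6  7 31] at z=.0205: [ 0.457  -0.1731  0.0205] depth: [ 0.4557 -0.1731  0.0208]
tri [ 0.4561 -0.1665  0.0182]
13.35 [ 0.44958752 -0.11070799  0.19357693] [0.4 0.1 0.4]
```

>>> arm_command:
  plan:
    - {"translation": [0.08, 0.3, 0.3], "turn": [-0.08, 0, 0], "hand": 0}
    - {"translation": [0.08, 0.6, 0.6], "turn": [-0.167, 0, 0], "hand": 0}
    - {"translation": [0.08, 0.6, 0.9], "turn": [-0.167, 0, 0], "hand": 0}
    - {"translation": [0.08, 0.6, 0.9], "turn": [-0.167, 0, 0], "hand": 0}
    - {"translation": [0.08, 0.6, 0.9], "turn": [-0.167, 0, 0], "hand": 0}

```text
clock: 13.98
position: [0.4558, -0.1836, 0.0866]
ee_rot: [2.879, -0.073, -0.013]
force: [0.5, 0.1, 0.5]
width: 0.007
```

```bash
cat > fl.py <<'E'
from h import *
import sys
s=observe(); M=R.from_rotvec(s["ee_rot"]).as_matrix(); p=s["position"]; print(s["clock"],p,M.round(3).tolist(),s["force"].round(1))
P=cloud("wrist",eyes.get_image("wrist")[1]); q=(P[270:310,270:356].reshape(-1,3)-p)@M; q=q[(np.linalg.norm(q,axis=1)<.1)&(q[:,2]<-.015)&(q[:,2]>-.045)]; print("finger wrist",q.min(0),q.max(0))
o=[]
for n,(l,t) in dict(side=(270,230),scene=(310,230)).items():
    im,d=eyes.get_image(n); c=cloud(n,d)[200:320,270:420].reshape(-1,3); q=(c-p)@M; q=q[(abs(q[:,0])<.03)&(abs(q[:,1])<.03)&(q[:,2]>-.06)&(c[:,2]>.035)]; print(n,len(q),q.min(0).round(4),q.max(0).round(4))
    o.append(cv2.resize(im[t:t+90,l:l+90],None,fx=4,fy=4,interpolation=cv2.INTER_CUBIC))
cv2.imwrite(f"pics/f{sys.argv[1]}.png",np.hstack(o))
E
python3 fl.py 1; python3 key.py "(280,150,380,300)"
```

```text
13.975 [ 0.45578064 -0.18356829  0.08662321] [[0.999, -0.049, -0.015], [-0.051, -0.965, -0.258], [-0.002, 0.259, -0.966]] [0.5 0.1 0.5]
finger wrist [-0.01840135 -0.01285249 -0.04495228] [ 0.01530738 -0.00971813 -0.02303889]
side 318 [-0.0169 -0.0112 -0.06  ] [ 0.0194  0.0166 -0.0237]
scene 248 [-0.022  -0.0117 -0.0599] [ 0.0183  0.0141 -0.0264]
wrist [316.  201.8] [ 28  40  17  25 330] at z=.0205: [ 0.4556 -0.165   0.0205] depth: [ 0.455  -0.1643  0.0203]
((470.82958984375, -166.4811553955078), (66.04993438720703, 61.93423843383789), 86.86791229248047)
scene [353.1 292.8] [14 11  7  5 25] at z=.0205: [ 0.4578 -0.1658  0.0205] depth: [ 0.4584 -0.1654  0.0222]
side [319.5 300.1] [11 11  6  7 31] at z=.0205: [ 0.457  -0.1731  0.0205] depth: [ 0.4558 -0.1726  0.0208]
tri [ 0.4557 -0.1663  0.018 ]
14.275 [ 0.45576233 -0.18314751  0.08628745] [-0.6  1.   0.7]
```

View pics/f1.png

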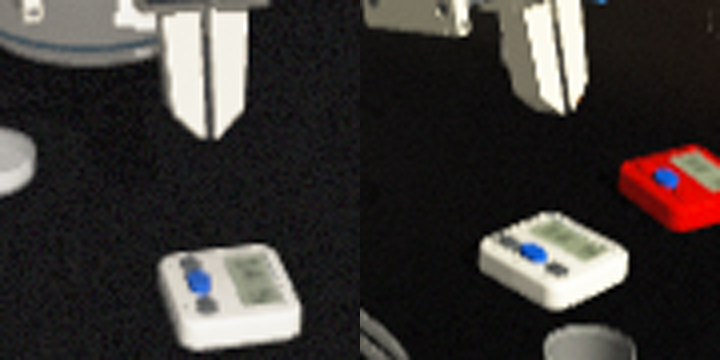

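View pics/key.png

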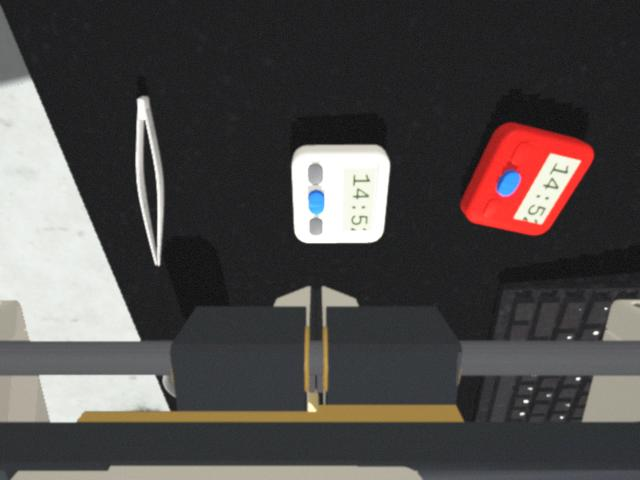

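The closed tips taper to a narrow end. They sit over the blue key's line, with the key at (316,202) in the wrist view. I'll descend to about 10 mm above it and check again.

>>> arm_command:
  plan:
    - {"translation": [0, -0.05, 0.2], "turn": [0, 0, 0], "hand": 0}
    - {"translation": [0, -0.11, 0.4], "turn": [0, 0, 0], "hand": 0}
    - {"translation": [0, -0.15, 0.55], "turn": [0, 0, 0], "hand": 0}
    - {"translation": [0, -0.164, 0.61], "turn": [0, 0, 0], "hand": 0}
    - {"translation": [0, -0.164, 0.61], "turn": [0, 0, 0], "hand": 0}
    - {"translation": [0, -0.164, 0.61], "turn": [0, 0, 0], "hand": 0}

```text
clock: 15.02
position: [0.4554, -0.1832, 0.0104]
ee_rot: [2.879, -0.073, -0.013]
force: [0.4, 0.8, -0.5]
width: 0.003
```

```bash
python3 fl.py 2; python3 key.py "(270,150,400,305)"
```

```text
15.025 [ 0.45543618 -0.18322075  0.01038314] [[0.999, -0.049, -0.015], [-0.051, -0.965, -0.258], [-0.002, 0.259, -0.966]] [ 0.4  0.8 -0.5]
finger wrist [-0.01871466 -0.01666132 -0.04484357] [ 0.01496242 -0.00992044 -0.01500302]
side 289 [-0.0173 -0.0107 -0.0598] [ 0.0183  0.0146 -0.0241]
scene 230 [-0.0212 -0.0117 -0.0599] [ 0.0181  0.0145 -0.0264]
wrist [317.6 271.9] [ 37 106  22  34 606] at z=.0205: [ 0.4556 -0.1646  0.0205] depth: [ 0.4553 -0.1641  0.0208]
((470.9366149902344, -166.50286865234375), (66.74412536621094, 61.87043380737305), 88.00552368164062)
scene [353.2 292.9] [14 11  7  5 24] at z=.0205: [ 0.4578 -0.1662  0.0205] depth: [ 0.4566 -0.1657  0.023 ]
side [319.7 300.5] [11 12  6  6 26] at z=.0205: [ 0.4569 -0.1747  0.0205] depth: [ 0.4558 -0.1724  0.0202]
tri [ 0.4556 -0.1669  0.0175]
15.325 [ 0.45516407 -0.18303331  0.00999664] [ 0.9 -0.2  0.2]
```

View pics/f2.png

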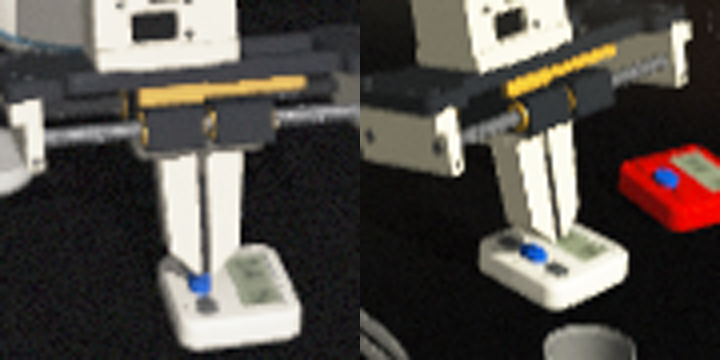

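View pics/key.png

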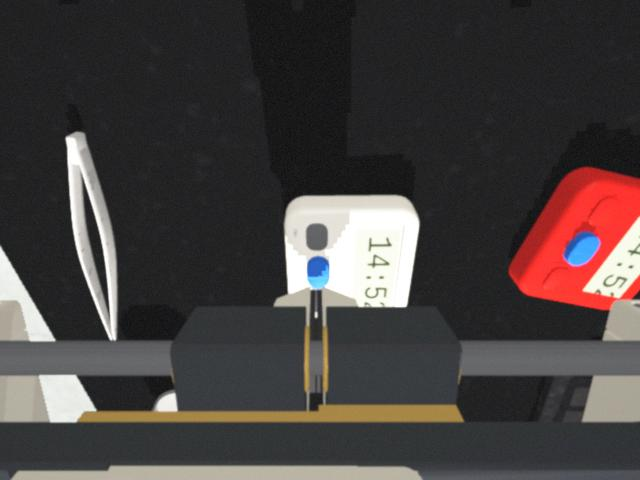

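Run:
```python
from h import *
s=observe(); M=R.from_rotvec(s["ee_rot"]).as_matrix(); p=s["position"]
for y in (-.0105,0,.0105):
  P=p+M@[0,y,-.0237]; print(P.round(4),[proj(n,P)[0].round(1).tolist() for n in ("wrist","side","scene")])
print("key",[proj(n,[.456,-.166,.0205])[0].round(1).tolist() for n in ("wrist","side","scene")])
```

```text
[ 0.456  -0.1668  0.0302] [[319.2, 288.6], [318.3, 294.4], [353.1, 289.4]]
[ 0.4555 -0.1769  0.0329] [[319.2, 309.4], [319.4, 296.0], [356.4, 290.1]]
[ 0.455  -0.187   0.0356] [[319.1, 329.6], [320.5, 297.6], [359.8, 290.8]]
key [[319.0, 274.4], [318.2, 298.2], [352.6, 293.1]]
```

>>> arm_command:
  plan:
    - {"translation": [0, -0.02, 0.04], "turn": [0, 0, 0], "hand": 0}
    - {"translation": [0, -0.027, 0.065], "turn": [0, 0, 0], "hand": 0}
    - {"translation": [0, -0.027, 0.065], "turn": [0, 0, 0], "hand": 0}
    - {"translation": [0, -0.027, 0.065], "turn": [0, 0, 0], "hand": 0}

```text
clock: 15.82
position: [0.4549, -0.1821, 0.0013]
ee_rot: [2.879, -0.073, -0.014]
force: [0.9, 0.3, -0.0]
width: 0.002
```

>>> arm_command:
  plan:
    - {"translation": [0, -0.002, 0.008], "turn": [0, 0, 0], "hand": 0}
    - {"translation": [0, -0.002, 0.008], "turn": [0, 0, 0], "hand": 0}

```text
clock: 16.08
position: [0.4551, -0.182, 0.0004]
ee_rot: [2.879, -0.073, -0.014]
force: [0.7, -0.5, 0.5]
width: 0.003
```

>>> arm_command:
  plan:
    - {"translation": [0, -0.002, 0.008], "turn": [0, 0, 0], "hand": 0}
    - {"translation": [0, -0.002, 0.008], "turn": [0, 0, 0], "hand": 0}

```text
clock: 16.32
position: [0.4551, -0.1821, -0.0006]
ee_rot: [2.879, -0.073, -0.014]
force: [0.4, -0.4, 1.8]
width: 0.009
```

Contact has begun, at 1.8 N. I'll keep going in 1 mm steps.

>>> arm_command:
  plan:
    - {"translation": [0, -0.002, 0.008], "turn": [0, 0, 0], "hand": 0}
    - {"translation": [0, -0.002, 0.008], "turn": [0, 0, 0], "hand": 0}
    - {"translation": [0, -0.002, 0.008], "turn": [0, 0, 0], "hand": 0}

```text
clock: 16.7
position: [0.4551, -0.1821, -0.0016]
ee_rot: [2.879, -0.073, -0.014]
force: [-0.1, 0.1, 1.7]
width: 0.004
```

>>> arm_command:
  plan:
    - {"translation": [0, -0.002, 0.008], "turn": [0, 0, 0], "hand": 0}
    - {"translation": [0, -0.002, 0.008], "turn": [0, 0, 0], "hand": 0}
    - {"translation": [0, -0.002, 0.008], "turn": [0, 0, 0], "hand": 0}

```text
clock: 17.08
position: [0.4551, -0.1821, -0.0025]
ee_rot: [2.879, -0.073, -0.014]
force: [0.1, -0.5, 4.0]
width: 0.002
```

Run:
```python
from h import *
f=[]
for i in range(4):
    eyes.get_image("side"); f.append(observe()["force"])
print(np.mean(f,0),np.std(f,0))
```

```text
[0.26549766 0.35311587 4.15319626] [0.31457518 0.59211424 0.20234207]
```

>>> arm_command:
  plan:
    - {"translation": [0, -0.001, 0.005], "turn": [0, 0, 0], "hand": 0}
    - {"translation": [0, -0.001, 0.005], "turn": [0, 0, 0], "hand": 0}
    - {"translation": [0, -0.001, 0.005], "turn": [0, 0, 0], "hand": 0}

```text
clock: 17.65
position: [0.4551, -0.1821, -0.0029]
ee_rot: [2.879, -0.073, -0.013]
force: [-1.2, 0.8, 10.4]
width: 0.007
```

```bash
python3 fl.py 3; python3 key.py "(270,150,400,305)"
```

```text
17.65 [ 0.45512868 -0.18214968 -0.00294306] [[0.999, -0.049, -0.016], [-0.051, -0.965, -0.258], [-0.003, 0.259, -0.966]] [-1.2  0.8 10.4]
finger wrist [-0.01878087 -0.02061075 -0.04487754] [ 0.01678809  0.00202918 -0.01821571]
side 226 [-0.0175 -0.009  -0.06  ] [ 0.0187  0.016  -0.036 ]
scene 183 [-0.0216 -0.0127 -0.0598] [ 0.0168  0.0133 -0.0366]
wrist [318.  283.3] [ 37 124  24  29 316] at z=.0205: [ 0.4557 -0.1603  0.0205] depth: [ 0.4552 -0.1621  0.018 ]
((471.0670471191406, -165.88304138183594), (65.16986846923828, 61.828285217285156), 87.75352478027344)
scene none
side none
tri [ 0.461  -0.0428  0.1708]
17.95 [ 0.45517633 -0.18215151 -0.00292057] [-0.6  2.1 10.5]
```

View pics/key.png

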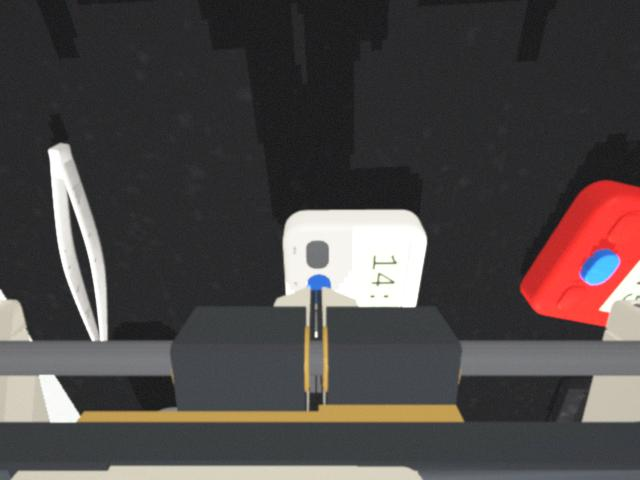

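The key has bottomed: 10 N, with its depth now reading 18.0 mm instead of 20.5 mm. I'll let go and retreat straight up.

>>> arm_command:
  plan:
    - {"translation": [0, 0.008, -0.03], "turn": [0, 0, 0], "hand": 0}
    - {"translation": [0, 0.03, -0.12], "turn": [0, 0, 0], "hand": 0}
    - {"translation": [0, 0.1, -0.4], "turn": [0, 0, 0], "hand": 0}
    - {"translation": [0, 0.22, -0.85], "turn": [0, 0, 0], "hand": 0}
    - {"translation": [0, 0.22, -0.85], "turn": [0, 0, 0], "hand": 0}
    - {"translation": [0, 0.22, -0.85], "turn": [0, 0, 0], "hand": 0}

```text
clock: 18.7
position: [0.4551, -0.1807, 0.1022]
ee_rot: [2.88, -0.072, -0.014]
force: [0.4, 0.4, 0.6]
width: 0.003
```

```bash
python3 look.py 9; python3 key.py "(270,150,400,305)"; python3 m.py 2>&1 | head -0
python3 - <<'E'
from h import *
for n in ["scene","side"]:
    im,d=eyes.get_image(n); a=cv2.imread(f"pics/{n}0.png"); cv2.imwrite(f"pics/{n}_end.png",im)
    df=cv2.absdiff(a,im).max(2); print(n,"changed px right/below of arm", [(k,int((df[t:b,l:r]>50).sum())) for k,(l,t,r,b) in (dict(beaker=(350,305,385,355),tape=(388,325,455,380),petri=(262,270,292,295),marker=(200,250,250,275),rack=(185,200,225,238),vials=(340,222,372,260),timer=(336,280,380,310)) if n=="scene" else dict(beaker=(268,318,300,366),tape=(285,358,356,420),timer=(306,288,347,320),petri=(250,258,282,282),vials=(370,230,388,268))).items()])
E
```

```text
18.7 xc -0.010599554013984663 yc -0.34606886123092007 z-hinge 0.03616396644372087 F [0.4 0.4 0.6] tilt 14.9 [-0.56  0.41  0.82  2.13 -0.06  0.69  0.2 ]
[ 0.45506911 -0.18071725  0.10216397] [[ 0.999 -0.048 -0.016]
 [-0.051 -0.965 -0.257]
 [-0.003  0.258 -0.966]]
wrist [319.2 195.5] [ 42  34  15  24 299] at z=.0205: [ 0.4557 -0.1653  0.0205] depth: [ 0.4555 -0.1647  0.0205]
((471.11566162109375, -166.49530029296875), (65.68142700195312, 61.98125457763672), 87.2621078491211)
scene [353.1 292.8] [14 11  7  5 25] at z=.0205: [ 0.4578 -0.1658  0.0205] depth: [ 0.4577 -0.1654  0.0224]
side [319.6 300.2] [11 12  6  6 30] at z=.0205: [ 0.4569 -0.1735  0.0205] depth: [ 0.4562 -0.1713  0.02  ]
tri [ 0.4559 -0.1665  0.0181]
19.0 [ 0.4547009  -0.18132204  0.10153073] [ 0.4 -0.1 -0. ]
scene changed px right/below of arm [('beaker', 0), ('tape', 0), ('petri', 0), ('marker', 24), ('rack', 390), ('vials', 501), ('timer', 0)]
side changed px right/below of arm [('beaker', 0), ('tape', 0), ('timer', 0), ('petri', 0), ('vials', 0)]
```

View pics/l9.png

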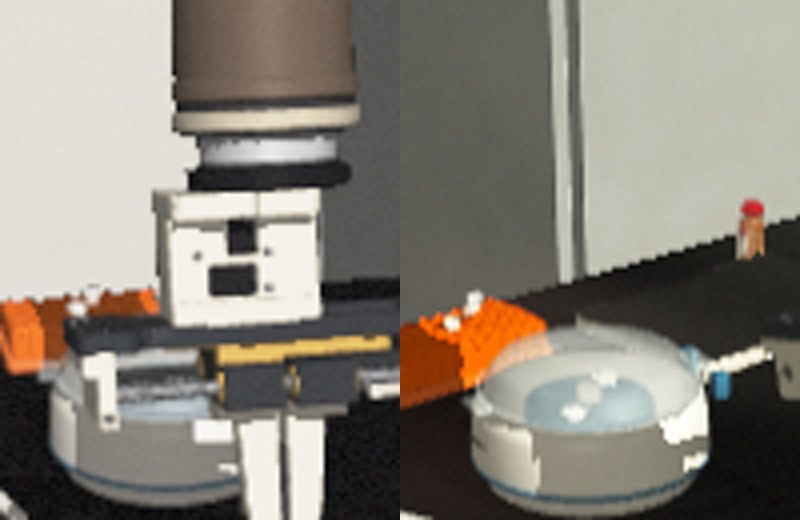

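View pics/key.png

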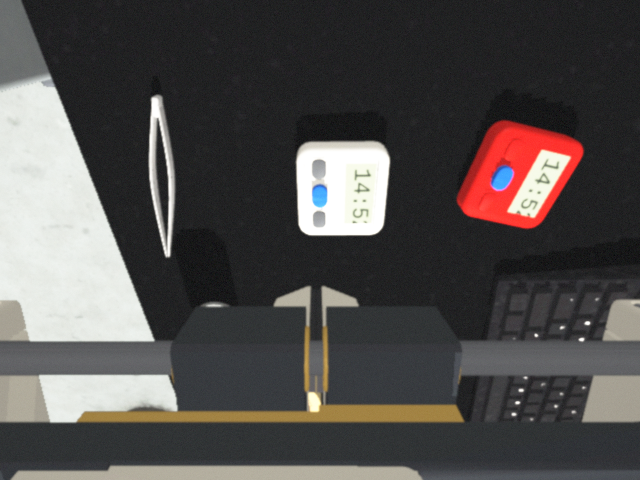

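The lid is still shut. The key is up again at 20.5 mm, the timer has not moved, and the robot touches nothing. Handing in.

```bash
python3 -c "
from h import *
print(ticket.sign_off(), observe()['clock'])"
```

```text
the job is handed in; nothing more can be done
the job is handed in; nothing more can be done
```

The lid is shut, the blue key has been pressed and released, and the job is handed in at about 19 s of simulated time. No verdict was reported.

**Lid:** I pushed it over from behind with closed, tilted fingertips and slowed down for the end. Depth afterwards showed the dome top at 95 mm, the push spot at 88 to 90 mm and the tab flat at 69 mm, so the lid angle is about 0. The wrist force reached 48 N on the seal, under the 60 N limit but more than I meant to use.

**Timer key:** I pressed the blue key to its stop, where it dropped from 20.5 to 18.0 mm at about 10 N, then let go. It reads 20.5 mm again, the timer did not move measurably, and the fingers are about 100 mm above it.

**Checks that disagreed:**
- **Fingertips:** all three cameras, and later the contacts themselves, put the fingertips about 24 mm behind the reported TCP, not 11 mm ahead of it. I used the measured position.
- **Key position:** the side camera placed the key about 7 mm off in y from the other two views. I went with the wrist camera.
- **Bystanders:** the before-and-after pictures match for the beaker, tape and Petri dish, and the side view matches for the vials. In the scene view the rack, vials and a little of the marker changed pixels. I put that down to the arm and its shadow, since nothing went near them, but did not check it further.

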